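# Run up the hand-cranked spin dryer and park its basket at the pointer

### The arm

A 6-joint arm with a two-finger parallel gripper is mounted at the origin on the work surface. World frame = base frame: x ahead of the robot, y to its left, z up, the work surface at z = 0. Lengths are in m, angles in rad, forces in N, time in s.
With the tool pointing down it reaches from about 0.275 to 0.75 m from the base axis. Payload 10.2 kg.
Tool frame: the origin (TCP) lies between the finger pads, 19 mm behind the fingertips; this is the grasp point; z points along the fingers, y is the line along which they close (so a half turn about z gives the same grasp; the last joint's range is limited). The gripper opens to 85 mm and grips with 20 to 120 N. Pads are 22 mm wide; open, the fingers measure 114 mm over their backs; the gripper's body (76 mm by 85 mm) begins 54 mm behind the grasp point. The pads swing forward as they close: fully open they stand 13 mm farther back than shut.
Start: joints at [-1.329, 0.313, 1.498, -0, 1.331, -0.223], TCP at [0.235, -0.469, 0.25] pointing down, gripper open.
Joint ranges: [-2.94, 2.94], [-0.97, 2.17], [0.19, 2.56], [-1.23, 4.37], [0.02, 3.11], [-2.88, 2.88]. Speed limits (rad/s): [2.39, 2.39, 3.01, 3.14, 3.14, 3.14].

### API

Orientations are given as a rotation vector (axis times angle).
In Python, from rig import readout, viewer, finish_job, nets gives the robot as it stands. The module is installed in compiled form; this text tells all that it offers.
- The arm moves only by the tool jog_arm, never from a script. Its argument "series" is text: rows parted by semicolons, each of 5 numbers parted by spaces: the shift along the tool's x, y, z in mm, then the turn about the tool's z in rad, then the opening, from -1 (shut) to 1 (fully open). In form: x y z turn fingers; .... A call has exactly 5 rows; each row shifts and turns the commanded pose from where the row before left it, along the tool's axes as they then stand; what a row does not reach is not made up. A row lasts 1/8 s, in which the tool goes at most 62.5 mm and 10.7 degrees, less where a joint would pass 70% of its speed; a pose out of reach is approached as far as the arm can. A call with a gripper value outside its range is refused whole. The fingers move at their own pace and stop on an object; the grip force is fixed at half the most. Time passes only in rows, so rows that do not move let the fingers close, or fill a call up. It gives the time, the measured TCP pose, the force, the opening and the grip force at its end, in the units of the state.
- readout.read_state(): the state, without advancing time (a new reading comes with each control period).
- viewer.snapshot(name): name is "scene" or "top" or "wrist"; returns a dict with "color" (400x640x3 uint8, red, green, blue), "mtx" (3x3 intrinsics, pixels), "R" (3x3) and "t" (3): a world point X has camera coordinates R X + t. Camera axes: x right, y down, z forward; pixel columns grow to the right and rows downward; lengths in m; the calibration is good to about 2 mm. A picture is of the moment at which its call begins. There is no depth.
- finish_job(): hands the job in; it is judged then, once.
Trained networks look in the newest picture that a camera, given by its name, has taken for a name from the list of things; names that differ only in an ending like _2 or _b are one class to them, and where a whole thing is asked for, a point or a joint stands for the part that bears it (a point fixed in the world has none). Each returns a list of dicts, best first, with "score" (0 to 1); they miss things now and then, are a little off and sometimes report something else, mostly with a low value. They report only what shows in the picture. A call takes as long as a camera call.
- nets.cut_out(query, camera): "mask" (400x640 bool, what is visible of it) and "bbox" ([centre column, centre row, width, height] in pixels, round what is visible of it).
The state is a dict: "time_s": time; "q": joint angles; "joint_velocities": joint speeds; "joint_efforts": joint torques, N m; "eef_pos": TCP position; "tool_rot": TCP orientation; "force": force on the tool from outside, world axes, zero at the start; "wrist_torque": the same for the moment, N m; "grip_width": finger opening in m; "grasp_force": force on a finger pad.
Only numpy, scipy, OpenCV 4.12 (cv2) and the standard library are available. Lean on these libraries where they do the work, as an engineer would, in place of code of your own. Each camera call takes 0.05 s, during which the arm holds its last target. There are 200 camera calls.

### The job

Before opening, check the running of the hand-cranked spin dryer: grip its crank knob and turn the crank counter-clockwise (seen from above) until the empty basket turns at about 20 turns a minute, keep the basket between 18 and 22 turns a minute for at least six seconds in one go, and never let it exceed 28. Then stop the basket with the lug on its rim facing the fixed pointer on the casing, and let go of the crank with everything at rest. Drive and brake the basket only with the crank (the crank slips: the basket lags it and runs on), do not touch the basket itself, and leave the bottle, jar, cup and box that stand round the dryer where they are.

Things in the scene. Friction and masses are not known exactly. Their poses are not given: they have to be found in the camera images.
- dryer: The spin dryer, fixed to the table: white casing 320 x 320 mm, 160 mm high, with a round mouth in its top. Origin on the table under the common vertical axis of basket and crank; its x axis points to the pointer, z up. The crank stands on the spindle in the middle of the basket. Only the crank (its arm's top at 195 mm at most) and the knob stand higher than 180 mm.
- axis (a point): Point on the vertical axis of basket and crank, 222 mm above the table (mid-height of the knob).
- knob_grip (a point): Centre of the crank's black knob: an upright round knob 32 mm in diameter and 52 mm high (196 to 248 mm above the table) that spins freely on its pin; this point is 222 mm above the table and 55 mm from the axis. It can be gripped from above with the tool pointing down and carried round its circle without turning the tool.
- crank (a joint): Angle of the crank relative to the basket in rad, counter-clockwise positive seen from above, no end stops: the direction of the crank arm minus that of the lug; its rate is the slip. The crank (inertia about 0.001 kg m2) drives the basket through a slip (fluid) coupling: torque 0.025 N m per rad/s of slip. Let go, the crank drifts round with the basket.
- basket (a joint): Angle of the basket in the casing in rad, counter-clockwise positive seen from above, no end stops; at 0 or any whole turn the lug faces the pointer. For 2.1 rad/s the crank must turn at about 3.5 rad/s, but 2.8 to 4.6 as the drag differs. With the crank held still the basket slows with time constant 0.9 s, sooner by dry friction; at a slip under some 0.9 rad/s it stands still.
- lug (a point): Top of the single black block (lug, 34 mm radial, 36 mm wide, 20 mm high) on the basket's rim, 120 mm from the axis, 162 mm above the table; it turns with the basket. Basket: steel, 264 mm in diameter, sunk in the mouth, 3.6 kg, inertia nominally 0.028 kg m2 (0.02 to 0.04), bearing drag 0.006 N m per rad/s, plus a drag brake under it of nominally 0.022 N m dry friction (0.006 to 0.05).
- mark (a point): Fixed point where the lug's point must stop: 120 mm from the axis along the dryer's x axis. On the casing's top, just outside the mouth in the same direction, stands the fixed pointer: a small black T-shaped ridge, 30 mm wide and up to 16 mm high.
- softener: Bystander: white bottle, 72 mm in diameter, 200 mm high, origin under its centre.
- jar: Bystander: glass jar, 68 mm in diameter, 100 mm high, origin under its centre.
- scoop_cup: Bystander: white measuring cup, 66 mm in diameter, 70 mm high, origin under its centre.
- soap_box: Bystander: cardboard box 60 x 110 x 150 mm, origin under its centre.

How it is judged:
By the outcome, as a careful person would: the job done as asked, in the order asked, and still so for the second after the job is handed in, with the robot touching nothing.
It also fails if it takes over 61 s, if anything falls off the work surface, if the arm or the gripper's body presses on something with over 40 N, if the wrist force passes 120 N, or if a joint passes its speed limit or range.

## Working session

There is one attempt and no reset: what is moved stays moved. The work goes in short steps, Python scripts to look and compute and a tool call to move; the robot and the scene stay as the last step left them, time stands still between calls to the robot, and variables do not carry over. Pictures are saved under pics/ and viewed, at most 10 in all, crops included, and the job is handed in when it is done.

Besides the shell and the picture viewer there is one more tool, called as name(argument=value, ...) on one line, values as JSON. jog_arm: Moves the arm, as the interface text tells. Its arguments: {"type":"object","properties":{"series":{"type":"string"}},"required":["series"]}

```bash
mkdir -p pics
cat > h.py <<'E'
import numpy as np, cv2
from rig import readout, viewer, finish_job, nets
def ray(s,u,v):
    d=np.linalg.solve(s["mtx"],[u,v,1]); R=np.array(s["R"]);c=-R.T@s["t"]; return c,R.T@d
def at_z(s,u,v,z):
    c,d=ray(s,u,v); return c+d*(z-c[2])/d[2]
def tri(rs):
    A=np.zeros((3,3));b=np.zeros(3)
    for c,d in rs:
        d=d/np.linalg.norm(d);P=np.eye(3)-np.outer(d,d);A+=P;b+=P@c
    return np.linalg.solve(A,b)
def proj(s,X):
    p=s["mtx"]@(np.array(s["R"])@X+s["t"]); return p[:2]/p[2]
E
python3 - <<'E'
from h import *
for n in ["scene","top"]:
    s=viewer.snapshot(n); cv2.imwrite(f"pics/{n}0.png",s["color"][:,:,::-1])
    print(n,"cam",-np.array(s["R"]).T@s["t"])
    for q in ["knob_grip","lug","crank","dryer","basket","softener","jar","scoop_cup","soap_box"]:
        for r in nets.cut_out(q,n)[:2]:
            v,u=np.nonzero(r["mask"]); print(q,round(r["score"],2),np.round(r["bbox"]),u.mean().round(1),v.mean().round(1))
st=readout.read_state(); print(st)
E
```

```text
scene cam [ 0.9511949  -0.03869277  1.28641782]
knob_grip 0.72 [274. 192.  15.  14.] 273.3 193.2
knob_grip 0.64 [271. 186.  17.  38.] 272.6 183.8
lug 0.89 [274. 187.  98.  91.] 274.2 186.8
crank 0.76 [272. 187.  21.  37.] 272.4 183.2
dryer 0.71 [275. 190. 146. 145.] 274.9 191.1
basket 0.73 [277. 191. 142. 142.] 275.0 191.1
basket 0.62 [276. 187.  96.  90.] 274.2 186.7
softener 0.82 [350. 146.  21.  41.] 349.7 148.1
jar 0.86 [190. 197.  30.  31.] 188.9 198.0
scoop_cup 0.67 [212. 246.  21.  22.] 209.8 244.6
soap_box 0.94 [371. 194.  46.  38.] 369.6 195.2
top cam [0.48520568 0.03842989 1.07047537]
knob_grip 0.75 [378. 192.  19.  14.] 378.9 192.5
lug 0.91 [372. 223. 126. 124.] 370.8 222.3
lug 0.36 [373. 222. 170. 161.] 371.6 222.8
crank 0.64 [378. 213.  25.  59.] 375.9 211.7
crank 0.46 [372. 223. 169. 164.] 371.9 222.7
dryer 0.7 [372. 222. 163. 163.] 371.6 222.8
basket 0.73 [372. 220. 131. 125.] 371.0 222.2
softener 0.69 [260. 257.  39.  33.] 258.9 257.1
jar 0.58 [480. 248.  47.  29.] 478.0 247.8
scoop_cup 0.89 [462. 179.  33.  27.] 461.9 180.4
scoop_cup 0.68 [375. 213.  26.  58.] 375.3 212.2
soap_box 0.75 [252. 184.  63.  44.] 251.9 184.3
{'time_s': 1.0, 'q': array([-1.32939748e+00,  3.12917833e-01,  1.49771188e+00,  5.19822451e-06,
        1.33102323e+00, -2.23411610e-01]), 'joint_velocities': array([-0.00030633, -0.00097387, -0.00071632,  0.00047298, -0.00172607,
        0.00073541]), 'joint_efforts': array([ 3.37611355e-04, -4.12165010e+01, -2.59904140e+01, -2.47052149e-04,
        5.28400033e-04, -4.52149465e-06]), 'eef_pos': array([ 0.23531717, -0.46930605,  0.24998057]), 'tool_rot': array([-3.05707343e+00, -7.23551920e-01, -7.07950515e-06]), 'force': array([ 0.38646097, -0.35603988, -0.10239872]), 'wrist_torque': array([ 0.02575887,  0.01457358, -0.03152244]), 'grasp_force': 0.0, 'grip_width': 0.0851950168777866}
```

Run:
```python
import cv2,numpy as np
a=cv2.imread("pics/top0.png")[115:325,225:505]; b=cv2.imread("pics/scene0.png")[95:285,170:400]
a=cv2.resize(a,(560,420),interpolation=cv2.INTER_CUBIC);cv2.imwrite("pics/topc.png",a)
b=cv2.resize(b,None,fx=2.5,fy=2.5,interpolation=cv2.INTER_CUBIC);cv2.imwrite("pics/scenec.png",b)
```

```text
(no output)
```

View pics/topc.png

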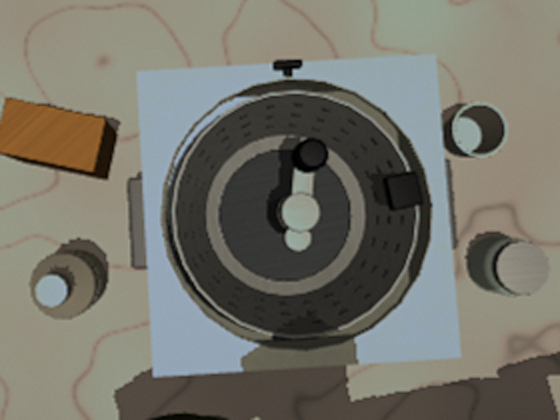

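View pics/scenec.png

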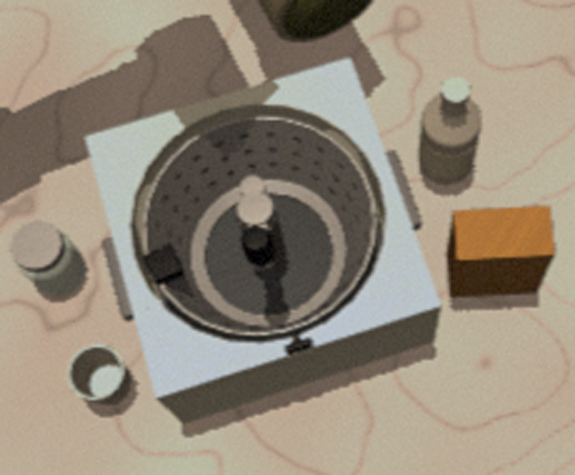

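The pictures show the crank pointing roughly at the pointer. In the top view the pointer is at about (369,148), the knob at (380,192) and the lug at (426,210). In the scene view they are at about (289,233), (273,191) and (235,201).

Run:
```python
from h import *
T=viewer.snapshot("top");S=viewer.snapshot("scene")
tp=lambda u,v:(225+u/2,115+v/2)
sp=lambda u,v:(170+u/2.5,95+v/2.5)
cT=[at_z(T,*tp(*p),.16) for p in [(137,72),(435,55),(460,357),(153,377)]]
cS=[at_z(S,*sp(*p),.16) for p in [(87,137),(352,60),(439,303),(158,397)]]
print("corners T\n",np.round(cT,4),np.mean(cT,0),"\nS\n",np.round(cS,4),np.mean(cS,0))
pairs={"knob":((311,154),(257,238)),"lug":((403,190),(163,264)),"pointer":((288,66),(298,345)),"hub":((301,212),(254,208))}
for k,(a,b) in pairs.items():
    print(k,tri([ray(T,*tp(*a)),ray(S,*sp(*b))]).round(4), [at_z(s,*p,z).round(4)[:2] for s,p,z in ((T,tp(*a),{"knob":.248,"lug":.162,"pointer":.174,"hub":.195}[k]),(S,sp(*b),{"knob":.248,"lug":.162,"pointer":.174,"hub":.195}[k]))])
for k,(a,b,z) in {"softener":((52,289),(455,90),.2),"jar":((522,267),(37,246),.1),"cup":((474,130),(98,373),.07),"box":((57,135),(502,233),.15)}.items():
    print(k,tri([ray(T,*tp(*a)),ray(S,*sp(*b))]).round(3))
# black centroid of the knob & lug
for n,s,w in (("T",T,[(380,192,9),(426,210,12),(369,148,10)]),("S",S,[(273,192,10),(235,201,9),(289,233,8)])):
    for u,v,h in w:
        g=s["color"][v-h:v+h,u-h:u+h].max(2)<35; y,x=np.nonzero(g); print(n,u-h+x.mean(),v-h+y.mean(),g.sum())
print(readout.read_state()["time_s"])
```

```text
corners T
 [[ 0.6495  0.1013  0.16  ]
 [ 0.673  -0.2164  0.16  ]
 [ 0.3558 -0.2399  0.16  ]
 [ 0.3313  0.0781  0.16  ]] [ 0.50240263 -0.06922137  0.16      ] 
S
 [[ 0.361  -0.2377  0.16  ]
 [ 0.3394  0.08    0.16  ]
 [ 0.6505  0.1016  0.16  ]
 [ 0.6777 -0.2133  0.16  ]] [ 0.50711518 -0.06733913  0.16      ]
knob [ 0.5582 -0.0728  0.2389] [array([ 0.5572, -0.0724]), array([ 0.5618, -0.0716])]
lug [ 0.529  -0.1832  0.1495] [array([ 0.5282, -0.181 ]), array([ 0.5339, -0.1809])]
pointer [ 0.6587 -0.0583  0.1605] [array([ 0.6559, -0.0578]), array([ 0.6624, -0.057 ])]
hub [ 0.5032 -0.0702  0.1853] [array([ 0.5029, -0.0696]), array([ 0.5074, -0.0693])]
softener [0.422 0.18  0.192]
jar [ 0.447 -0.332  0.087]
cup [ 0.606 -0.293  0.05 ]
box [0.583 0.191 0.141]
T 379.3649289099526 191.92417061611374 211
T 424.6016042780749 209.5668449197861 374
T 368.7076923076923 147.7076923076923 65
S 275.6554054054054 194.27027027027026 148
S 236.02083333333334 202.52083333333334 48
S 288.35714285714283 232.5 14
1.1
```

jog_arm(series="0 0 -20 0.13 1; 0 0 -20 0.13 1; 0 0 -20 0.13 1; 0 0 -15 0 1; 0 0 -15 0 1")

```text
time_s: 1.72
eef_pos: [0.2353, -0.4692, 0.3406]
tool_rot: [-3.139, -0.121, 0.0]
force: [-0.9, 0.2, -0.1]
grip_width: 0.0853
grasp_force: 0.0
```

jog_arm(series="35 -37 0 0 1; 35 -37 0 0 1; 35 -37 0 0 1; 35 -37 0 0 1; 35 -37 0 0 1")

```text
time_s: 2.35
eef_pos: [0.3968, -0.2703, 0.3403]
tool_rot: [-3.139, -0.12, 0.0]
force: [0.5, -0.5, -0.2]
grip_width: 0.0854
grasp_force: 0.0
```

Run:
```python
from h import *
s=viewer.snapshot("wrist"); np.save("w1.npy",s,allow_pickle=True); cv2.imwrite("pics/w1.png",s["color"][:,:,::-1])
st=readout.read_state(); print(st["eef_pos"],st["tool_rot"],st["time_s"])
for n,p in (("axis",[.5047,-.0683,.195]),("knobtop",[.5595,-.072,.248]),("lug",[.531,-.181,.162])): print(n,proj(s,np.array(p)))
for q in ["knob_grip","lug","crank"]:
  for r in nets.cut_out(q,"wrist")[:2]: print(q,r["score"],r["bbox"])
```

```text
[ 0.39940975 -0.26638667  0.3404862 ] [-3.13739506e+00 -1.26388741e-01 -2.86793441e-03] 2.4
axis [87.85332954 48.17250441]
knobtop [ 15.70168415 -68.99583396]
lug [234.11179098  35.19621144]
lug 0.7 [133.1, 93.5, 266.2, 187.0]
lug 0.44 [154.6, 107.2, 305.4, 214.4]
crank 0.71 [97.0, 49.5, 63.2, 99.1]
crank 0.34 [131.7, 96.4, 263.2, 189.8]
```

View pics/w1.png

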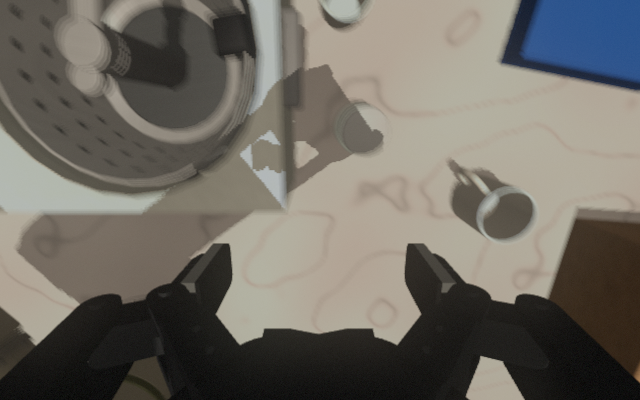

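The wrist view shows the hub at about (84,42) and the lug at (235,35), near where I predicted them. The knob is just out of view at the top.

jog_arm(series="16 -46 0 0 1; 16 -46 0 0 1; 16 -46 0 0 1; 16 -46 0 0 1; 0 0 0 0 1")

```text
time_s: 3.18
eef_pos: [0.4462, -0.0824, 0.3402]
tool_rot: [-3.139, -0.122, -0.0]
force: [-0.6, -1.0, -0.3]
grip_width: 0.0855
grasp_force: 0.0
```

Run:
```python
from h import *
s=viewer.snapshot("wrist"); cv2.imwrite("pics/w2.png",s["color"][:,:,::-1])
np.savez("w2.npz",mtx=s["mtx"],R=s["R"],t=s["t"])
st=readout.read_state(); print(st["eef_pos"],st["tool_rot"],st["time_s"],st["joint_velocities"].round(3))
for n,p in (("axis",[.5047,-.0683,.195]),("knobtop",[.5595,-.072,.248]),("lug",[.531,-.181,.162]),("pointer",[.659,-.0575,.174])): print(n,proj(s,np.array(p)))
```

```text
[ 0.44603429 -0.08375822  0.34005522] [ 3.13897286e+00  1.19708322e-01 -2.67897631e-04] 3.225 [-0.041  0.007  0.    -0.003 -0.003 -0.006]
axis [308.36483382 126.66140132]
knobtop [317.02871411  46.25943854]
lug [425.27710868 107.27055935]
pointer [309.19206621 -68.30209491]
```

View pics/w2.png

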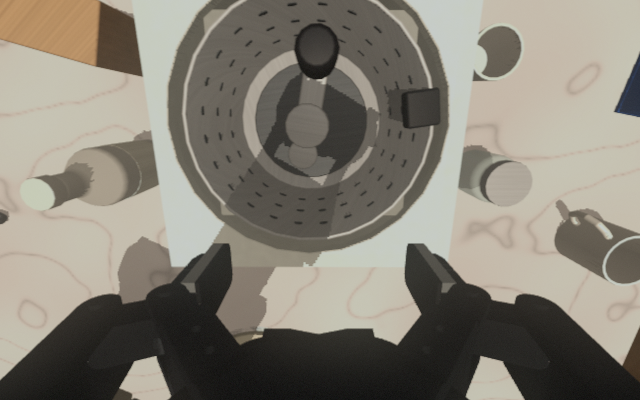

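The second wrist view confirms the geometry: knob top at (317,45), hub at (307,126) and lug at (421,107), all within a few pixels of prediction.

jog_arm(series="38 -1 0 0 1; 38 -1 0 0 1; 38.4 -0.6 10 0 1; 0 0 30 0 1; 0 0 30 0 1")

```text
time_s: 3.85
eef_pos: [0.5599, -0.0747, 0.2686]
tool_rot: [3.139, 0.114, -0.001]
force: [0.6, -0.3, -0.2]
grip_width: 0.0858
grasp_force: 0.0
```

jog_arm(series="0 0 30 0 1; 0 0 16 0 1; 0 0 0 0 0.2; 0 0 0 0 -0.5; 0 0 0 0 -1")

```text
time_s: 4.47
eef_pos: [0.5603, -0.0726, 0.225]
tool_rot: [3.139, 0.117, 0.003]
force: [-0.2, 3.2, 1.2]
grip_width: 0.0323
grasp_force: 0.9
```

jog_arm(series="0 0 0 0 -1; 0 0 0 0 -1; 0 0 0 0 -1; 0 0 0 0 -1; 0 0 0 0 -1")

```text
time_s: 5.1
eef_pos: [0.5603, -0.0724, 0.2252]
tool_rot: [3.139, 0.118, 0.003]
force: [-0.6, -0.1, 5.5]
grip_width: 0.0303
grasp_force: 59.2
```

Run:
```python
from h import *
st=readout.read_state(); print(st)
for n in ("scene","top"):
    s=viewer.snapshot(n); cv2.imwrite(f"pics/{n}3.png",s["color"][:,:,::-1]); np.savez(f"{n}3.npz",**{k:s[k] for k in s})
a=cv2.imread("pics/top3.png")[115:325,265:480]; b=cv2.imread("pics/scene3.png")[120:290,190:370]
f=lambda i:cv2.resize(i,(400,400),interpolation=cv2.INTER_CUBIC)
cv2.imwrite("pics/both3.png",np.hstack([f(a),f(b)]))
```

```text
{'time_s': 5.1, 'q': array([-3.35856132e-01,  4.18786521e-01,  1.41354205e+00, -5.38591475e-05,
        1.30704566e+00,  1.15997831e+00]), 'joint_velocities': array([ 0.00081298, -0.00113738, -0.00050913, -0.00013775,  0.00068913,
        0.00114508]), 'joint_efforts': array([ 3.40364955e-02, -4.25934684e+01, -2.38782227e+01,  4.51527711e-02,
       -2.29519657e-01,  8.04396295e-04]), 'eef_pos': array([ 0.56033787, -0.07243411,  0.2252204 ]), 'tool_rot': array([3.13852682, 0.11771203, 0.00321397]), 'force': array([-0.59839681, -0.07325569,  5.52131557]), 'wrist_torque': array([-0.00539522,  0.13347666, -0.01985923]), 'grasp_force': 59.152673865901306, 'grip_width': 0.03033002449951661}
```

View pics/both3.png

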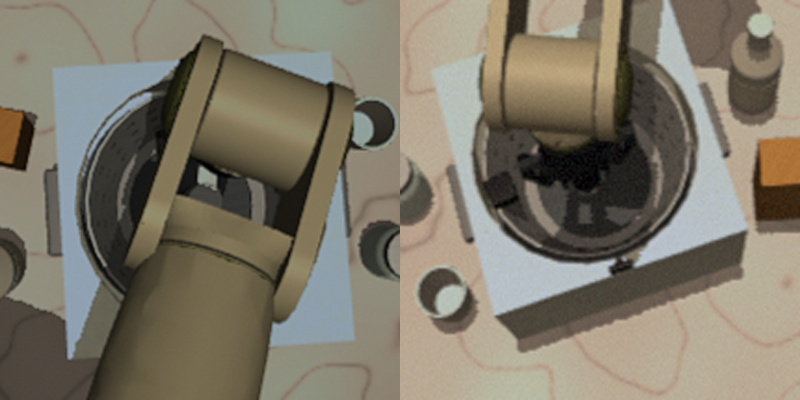

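Scene view: the knob is gripped, and the front half of the rim with lug and pointer stays visible there. Next come a row generator and a lug detector.

```bash
cat > lug.py <<'E'
from h import *
AX=np.array([.5073,-.0685]); YAW=.075
PH=np.arange(-np.pi,np.pi,.01)
def lug(s):
    g=cv2.GaussianBlur(s["color"],(3,3),0).max(2).astype(np.float32)
    r=np.linspace(.107,.133,14); P,Rr=np.meshgrid(PH,r)
    X=np.stack([AX[0]+Rr*np.cos(P+YAW),AX[1]+Rr*np.sin(P+YAW),np.full_like(P,.162)],-1)
    c=X@np.array(s["R"]).T+s["t"]; c=c@np.array(s["mtx"]).T; uv=(c[...,:2]/c[...,2:]).astype(np.float32)
    im=cv2.remap(g,uv[...,0],uv[...,1],cv2.INTER_LINEAR)
    d=np.clip(70-im,0,50).mean(0)
    k=np.r_[-np.ones(6)*.5,np.zeros(3),np.ones(27),np.zeros(3),-np.ones(6)*.5]/27
    sc=np.real(np.fft.ifft(np.fft.fft(d)*np.conj(np.fft.fft(np.roll(np.pad(k,(0,len(d)-len(k))),-(len(k)//2))))))
    out=[]
    for _ in range(3):
        i=sc.argmax(); out.append((PH[i].round(2),sc[i].round(1))); sc=np.where(abs((PH-PH[i]+np.pi)%(2*np.pi)-np.pi)<.3,-99,sc)
    return out
E
cat > snap.py <<'E'
from lug import *
s=viewer.snapshot("scene"); st=readout.read_state(); t=st["time_s"]-.05
np.savez(f"s_{t:.3f}.npz",**{k:s[k] for k in s}); p=st["eef_pos"]
d=p[:2]-[.505,-.0683]
print(f"t={t:.3f} lug",lug(s),"crank",round(np.arctan2(d[1],d[0])-.075,3),"r",np.hypot(*d).round(4),"z",p[2].round(4),"F",st["force"].round(1),"g",st["grasp_force"].round(0),st["grip_width"].round(4))
E
cat > gen.py <<'E'
import json,sys,os,numpy as np
# state: theta, commanded integer (0.1mm) tool x,y ; events log
S=json.load(open("st.json")) if os.path.exists("st.json") else dict(th=-.151,x=0.,y=0.,th0=-.151,ev=[])
C=lambda th:(55*(np.cos(th)-np.cos(S["th0"])),-55*(np.sin(th)-np.sin(S["th0"])))
def run(items):
    rows=[]
    for it in items:
        if it=="S": print("SNAP"); S["ev"].append("S"); continue
        S["th"]+=it; S["ev"].append(it); x,y=C(S["th"]); dx,dy=round(x-S["x"],1),round(y-S["y"],1); S["x"]+=dx;S["y"]+=dy
        rows.append(f"{dx:g} {dy:g} 0 0 -1")
        if len(rows)==5: print("; ".join(rows)); rows=[]
    assert not rows
    json.dump(S,open("st.json","w")); print("theta",S["th"],"t",5.2+sum(.05 if e=="S" else .125 for e in S["ev"]))
E
python3 - <<'E'
from lug import *
for n in ("scene3",):
    s=np.load(f"{n}.npz"); print(lug(s))
print(readout.read_state()["time_s"])
from gen import run
a=.4375; b=a+.175
run([.1,.2,.3,.4]+[a]*6+["S",b]+[a]*4+["S",b]+[a]*4+["S",b]+[a]*4+["S"])
E
```

```text
[(np.float64(-1.4), np.float64(27.1)), (np.float64(2.36), np.float64(10.2)), (np.float64(-0.57), np.float64(9.2))]
5.2
0.6 -5.5 0 0 -1; -0.6 -10.9 0 0 -1; -4.8 -15.7 0 0 -1; -13.2 -17.5 0 0 -1; -20.9 -11.5 0 0 -1
-23.9 -1.5 0 0 -1; -22.2 8.6 0 0 -1; -16.5 17.3 0 0 -1; -7.6 22.7 0 0 -1; 2.7 23.7 0 0 -1
SNAP
19.8 26.6 0 0 -1; 21.9 9.5 0 0 -1; 23.9 -0.8 0 0 -1; 21.3 -10.7 0 0 -1; 14.7 -18.8 0 0 -1
SNAP
4.7 -32.9 0 0 -1; -9 -22.1 0 0 -1; -17.5 -16.2 0 0 -1; -22.7 -7.3 0 0 -1; -23.7 3 0 0 -1
SNAP
-26.4 20.1 0 0 -1; -9.1 22 0 0 -1; 1 23.9 0 0 -1; 11 21.1 0 0 -1; 19 14.5 0 0 -1
SNAP
theta 10.5615 t 8.525
```

jog_arm(series="0.6 -5.5 0 0 -1; -0.6 -10.9 0 0 -1; -4.8 -15.7 0 0 -1; -13.2 -17.5 0 0 -1; -20.9 -11.5 0 0 -1")

```text
time_s: 5.82
eef_pos: [0.5172, -0.0131, 0.2252]
tool_rot: [-3.139, -0.119, -0.006]
force: [-0.6, -8.3, 9.0]
grip_width: 0.0305
grasp_force: 60.6
```

jog_arm(series="-23.9 -1.5 0 0 -1; -22.2 8.6 0 0 -1; -16.5 17.3 0 0 -1; -7.6 22.7 0 0 -1; 2.7 23.7 0 0 -1")

```text
time_s: 6.45
eef_pos: [0.4552, -0.0902, 0.2252]
tool_rot: [3.139, 0.118, 0.006]
force: [19.5, 9.5, -0.1]
grip_width: 0.0307
grasp_force: 60.6
```

```bash
python3 snap.py
```

```text
Traceback (most recent call last):
  File "snap.py", line 5, in <module>
    print(f"t={t:.3f} lug",lug(s),"crank",round(np.arctan2(d[1],d[0])-.075,3),"r",np.hypot(*d).round(4),"z",p[2].round(4),"F",st["force"].round(1),"g",st["grasp_force"].round(0),st["grip_width"].round(4))
                                                                                                                                                       ^^^^^^^^^^^^^^^^^^^^^^^
AttributeError: 'float' object has no attribute 'round'
```

jog_arm(series="19.8 26.6 0 0 -1; 21.9 9.5 0 0 -1; 23.9 -0.8 0 0 -1; 21.3 -10.7 0 0 -1; 14.7 -18.8 0 0 -1")

```text
time_s: 7.12
eef_pos: [0.5569, -0.0877, 0.2251]
tool_rot: [3.139, 0.117, 0.001]
force: [-13.5, 4.4, 14.1]
grip_width: 0.0306
grasp_force: 62.7
```

```bash
python3 snap.py
```

```text
Traceback (most recent call last):
  File "snap.py", line 5, in <module>
    print(f"t={t:.3f} lug",lug(s),"crank",round(np.arctan2(d[1],d[0])-.075,3),"r",np.hypot(*d).round(4),"z",p[2].round(4),"F",st["force"].round(1),"g",st["grasp_force"].round(0),st["grip_width"].round(4))
                                                                                                                                                       ^^^^^^^^^^^^^^^^^^^^^^^
AttributeError: 'float' object has no attribute 'round'
```

jog_arm(series="4.7 -32.9 0 0 -1; -9 -22.1 0 0 -1; -17.5 -16.2 0 0 -1; -22.7 -7.3 0 0 -1; -23.7 3 0 0 -1")

```text
time_s: 7.8
eef_pos: [0.4825, -0.0168, 0.2252]
tool_rot: [-3.139, -0.12, -0.005]
force: [5.2, -8.8, 6.0]
grip_width: 0.0306
grasp_force: 62.2
```

```bash
python3 snap.py
```

```text
Traceback (most recent call last):
  File "snap.py", line 5, in <module>
    print(f"t={t:.3f} lug",lug(s),"crank",round(np.arctan2(d[1],d[0])-.075,3),"r",np.hypot(*d).round(4),"z",p[2].round(4),"F",st["force"].round(1),"g",st["grasp_force"].round(0),st["grip_width"].round(4))
                                                                                                                                                       ^^^^^^^^^^^^^^^^^^^^^^^
AttributeError: 'float' object has no attribute 'round'
```

jog_arm(series="-26.4 20.1 0 0 -1; -9.1 22 0 0 -1; 1 23.9 0 0 -1; 11 21.1 0 0 -1; 19 14.5 0 0 -1")

```text
time_s: 8.48
eef_pos: [0.4868, -0.1192, 0.2252]
tool_rot: [-3.137, -0.116, -0.005]
force: [6.1, 19.9, 10.1]
grip_width: 0.0304
grasp_force: 63.8
```

```bash
python3 snap.py
```

```text
Traceback (most recent call last):
  File "snap.py", line 5, in <module>
    print(f"t={t:.3f} lug",lug(s),"crank",round(np.arctan2(d[1],d[0])-.075,3),"r",np.hypot(*d).round(4),"z",p[2].round(4),"F",st["force"].round(1),"g",st["grasp_force"].round(0),st["grip_width"].round(4))
                                                                                                                                                       ^^^^^^^^^^^^^^^^^^^^^^^
AttributeError: 'float' object has no attribute 'round'
```

```bash
sed -i 's/st\["grasp_force"\].round(0),st\["grip_width"\].round(4)/round(st["grasp_force"]),round(st["grip_width"],4)/' snap.py
cat > model.py <<'E'
import numpy as np, json
from scipy.optimize import least_squares
T0=5.2; LAG=.045
def crank_cmd(ev):
    t=[T0];th=[-.151]
    for e in ev:
        t.append(t[-1]+(.05 if e=="S" else .125)); th.append(th[-1]+(0 if e=="S" else e))
    return np.array(t),np.array(th)
def sim(ev,p,extra=0.,lag=LAG,phi0=-1.43):
    J,tf=p[:2]; b=.006;k=p[2] if len(p)>2 else .025
    t,th=crank_cmd(ev); n=int((t[-1]+extra-T0)/.005+.5)+1; tt=T0+.005*np.arange(n)
    c=np.interp(tt,t,th); om=np.gradient(c,.005)
    a=.005/lag; f=np.zeros(n)          # first-order arm lag
    for i in range(1,n): f[i]=f[i-1]+a*(om[i]-f[i-1])
    w=0.;ph=phi0;W=np.zeros(n);P=np.full(n,ph)
    for i in range(1,n):
        tq=k*(f[i]-w)-b*w
        w2=w+.005*(tq-np.sign(w)*tf)/J if w else (0 if abs(tq)<tf else .005*(tq-np.sign(tq)*tf)/J)
        if w*w2<0: w2=0.
        w=w2; ph+=.005*w; W[i]=w;P[i]=ph
    return tt,f,W,P
wrap=lambda a:(a+np.pi)%(2*np.pi)-np.pi
def fit(ev,obs,free=2,phi0=-1.43):
    x0=[1,1,1]
    def res(x):
        tt,f,W,P=sim(ev,[.028*x[0],.022*x[1],.025*x[2] if free>2 else .025],phi0=phi0)
        return np.r_[[wrap(np.interp(t,tt,P)-o)/.03 for t,o in obs],(x[0]-1)/.4,(x[1]-1)/.8,(x[2]-1)/.05]
    best=min((least_squares(res,[1,y,1],bounds=([.6,.2,.8],[1.5,2.4,1.2]),diff_step=1e-3) for y in (.5,1,1.6)),key=lambda r:r.cost)
    x=best.x; print("J",.028*x[0],"tf",.022*x[1],"k",.025*x[2],"res",np.round(best.fun[:len(obs)]*.03,3),"cost",best.cost)
    return [.028*x[0],.022*x[1],.025*x[2] if free>2 else .025]
E
python3 - <<'E'
from lug import *; import glob,json
from model import *
obs=[]
for f in sorted(glob.glob("s_*.npz")):
    o=lug(np.load(f)); t=float(f[2:-4]); print(t,o); obs.append((t,o[0][0]))
ev=json.load(open("st.json"))["ev"]
p=fit(ev,obs); tt,f,W,P=sim(ev,p); print("w now",W[-1],"th",wrap(P[-1]),W[::50].round(2))
st=readout.read_state(); print(st["time_s"],st["eef_pos"])
c=crank_cmd(ev); print("cmd at calls",[np.interp(t,*c) for t in (5.825,6.45,7.125,7.8,8.475)])
print("meas",[np.arctan2(y+.0683,x-.505)-.075 for x,y in ((.5172,-.0131),(.4552,-.0902),(.5569,-.0877),(.4825,-.0168),(.4868,-.1192))])
E
```

```text
6.45 [(np.float64(-2.62), np.float64(42.4)), (np.float64(-3.12), np.float64(39.2)), (np.float64(2.86), np.float64(38.6))]
7.125 [(np.float64(-0.05), np.float64(46.7)), (np.float64(-0.73), np.float64(12.5)), (np.float64(2.56), np.float64(9.6))]
7.8 [(np.float64(2.18), np.float64(42.5)), (np.float64(0.86), np.float64(32.5)), (np.float64(2.49), np.float64(20.9))]
8.475 [(np.float64(-2.24), np.float64(43.1)), (np.float64(-3.06), np.float64(28.6)), (np.float64(-2.55), np.float64(28.4))]
J 0.04096376549154058 tf 0.004400000003257049 k 0.025 res [ 1.985  0.543 -0.285 -0.584] cost 2589.162301819389
w now 2.373087768504918 th -2.704034235735312 [0.   0.11 0.43 0.81 1.13 1.4  1.62 1.81 1.89 2.09 2.19 2.24 2.35 2.41]
8.525 [ 0.48892957 -0.11966501  0.2251828 ]
cmd at calls [np.float64(1.2865), np.float64(3.474), np.float64(5.8365), np.float64(8.199), np.float64(10.5615)]
meas [np.float64(1.2782785699749701), np.float64(-2.8022876768419573), np.float64(-0.4327144813941943), np.float64(1.9076973440858678), np.float64(-1.989193587257988)]
```

Run:
```python
import glob,cv2,numpy as np
f=[cv2.resize(np.load(g)["color"][140:245,215:335,::-1],(400,300),interpolation=cv2.INTER_CUBIC) for g in sorted(glob.glob("s_*.npz"))]
im=np.vstack([np.hstack(f[:2]),np.hstack(f[2:])]); im=np.clip(im.astype(float)*1.6,0,255); cv2.imwrite("pics/q1.png",im)
```

```text
[ WARN:0@0.086] global loadsave.cpp:1063 imwrite_ Unsupported depth image for selected encoder is fallbacked to CV_8U.
```

View pics/q1.png

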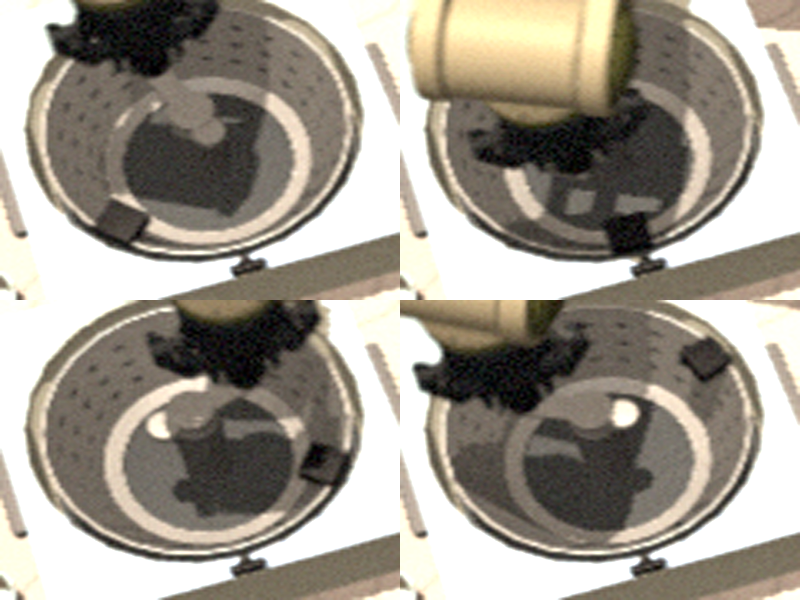

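All four frames show the lug clearly, at (122,223), (228,233), (325,165) and (306,58) in the crops. It is turning counter-clockwise.

```bash
sed -i 's/LAG=.045/LAG=.012/' model.py
python3 - <<'E'
s=open("lug.py").read()
s=s.replace("def lug(s):","def lug(s,pred=None,win=.45):").replace("    out=[]\n","    if pred is not None: sc=np.where(abs((PH-pred+np.pi)%(2*np.pi)-np.pi)<win,sc,-99)\n    out=[]\n")
open("lug.py","w").write(s)
E
python3 - <<'E'
from lug import *; import glob,json
from model import *
man=[(122,223),(228,233),(325,165),(306,58)]; obs=[]
for f,(u,v) in zip(sorted(glob.glob("s_*.npz")),man):
    s=np.load(f); X=at_z(s,215+u*.3,140+v*.35,.162)[:2]-AX; a=wrap(np.arctan2(X[1],X[0])-YAW)
    o=lug(s,a,.3)[0]; t=float(f[2:-4]); print(t,a,np.hypot(*X),o); obs.append((t,float(o[0])))
json.dump(obs,open("obs.json","w"))
ev=json.load(open("st.json"))["ev"]
for fr in (2,3):
    p=fit(ev,obs,fr,-1.4); tt,f,W,P=sim(ev,p,phi0=-1.4); print("w now",W[-1],"th",wrap(P[-1]),W[::50].round(2))
E
```

```text
6.45 -0.810964780596561 0.1167220239439676 (np.float64(-0.82), np.float64(25.8))
7.125 -0.04871099516884447 0.1172113131275027 (np.float64(-0.05), np.float64(46.7))
7.8 0.8590583380871646 0.11864136012856466 (np.float64(0.86), np.float64(32.5))
8.475 1.8724500000634912 0.11433267124422213 (np.float64(1.87), np.float64(25.7))
J 0.02499518890614133 tf 0.040227952404409247 k 0.025 res [-0.025 -0.     0.018 -0.007] cost 1.123382691419078
w now 1.3457773147606935 th 1.934155853025608 [0.   0.   0.26 0.6  0.84 1.02 1.17 1.27 1.2  1.4  1.43 1.43 1.49 1.5 ]
J 0.024875007451834814 tf 0.03990719478225795 k 0.024839048974347633 res [-0.025 -0.     0.018 -0.007] cost 1.1148248232088456
w now 1.3460512268947964 th 1.9341596675786645 [0.   0.   0.26 0.6  0.84 1.02 1.17 1.27 1.2  1.4  1.43 1.43 1.49 1.5 ]
```

Run:
```python
import json
from gen import run,S
from model import *
a=.5275
new=[a+.13,a+.11,a+.08,a+.08,a+.08]+[a]*5+["S",a+.12,a+.09]+[a]*8+["S"]
ev=S["ev"]+new
tt,f,W,P=sim(ev,[.025,.0402],phi0=-1.4); i=tt>8.5; print(W[i][::25].round(2),[wrap(np.interp(t,tt,P)).round(2) for t in (9.775,11.075)])
run(new)
```

```text
[1.41 1.52 1.71 1.85 1.96 2.05 2.08 2.08 2.08 2.09 2.09 1.95 2.07 2.12
 2.12 2.12 2.12 2.12 2.11 2.11 2.11] [np.float64(-1.94), np.float64(0.78)]
35.3 3.8 0 0 -1; 29.5 -17.8 0 0 -1; 13 -30.3 0 0 -1; -6.5 -32.2 0 0 -1; -23.8 -22.7 0 0 -1
-28.2 -5.5 0 0 -1; -27.1 9.3 0 0 -1; -18.7 21.8 0 0 -1; -5.2 28.2 0 0 -1; 9.7 27 0 0 -1
SNAP
28.1 20.8 0 0 -1; 33.4 0.2 0 0 -1; 24.2 -15.4 0 0 -1; 13.2 -25.4 0 0 -1; -1.5 -28.7 0 0 -1
-15.6 -24 0 0 -1; -25.7 -12.9 0 0 -1; -28.6 1.8 0 0 -1; -23.8 16 0 0 -1; -12.6 25.8 0 0 -1
SNAP
theta 21.8015 t 11.125
```

jog_arm(series="35.3 3.8 0 0 -1; 29.5 -17.8 0 0 -1; 13 -30.3 0 0 -1; -6.5 -32.2 0 0 -1; -23.8 -22.7 0 0 -1")

```text
time_s: 9.15
eef_pos: [0.5267, -0.0157, 0.2251]
tool_rot: [3.139, 0.12, 0.007]
force: [-7.0, -17.8, 11.8]
grip_width: 0.0305
grasp_force: 64.2
```

jog_arm(series="-28.2 -5.5 0 0 -1; -27.1 9.3 0 0 -1; -18.7 21.8 0 0 -1; -5.2 28.2 0 0 -1; 9.7 27 0 0 -1")

```text
time_s: 9.78
eef_pos: [0.4631, -0.103, 0.2252]
tool_rot: [-3.139, -0.117, -0.007]
force: [23.0, 20.6, -0.5]
grip_width: 0.0305
grasp_force: 63.0
```

```bash
python3 snap.py
```

```text
t=9.775 lug [(np.float64(-2.5), np.float64(42.2)), (np.float64(-2.87), np.float64(38.8)), (np.float64(3.11), np.float64(31.1))] crank -2.469 r 0.0539 z 0.2252 F [4.6 3.1 6.7] g 64 0.0306
```

jog_arm(series="28.1 20.8 0 0 -1; 33.4 0.2 0 0 -1; 24.2 -15.4 0 0 -1; 13.2 -25.4 0 0 -1; -1.5 -28.7 0 0 -1")

```text
time_s: 10.45
eef_pos: [0.557, -0.0467, 0.2251]
tool_rot: [3.138, 0.118, 0.004]
force: [-13.7, -6.6, 13.5]
grip_width: 0.0307
grasp_force: 64.5
```

jog_arm(series="-15.6 -24 0 0 -1; -25.7 -12.9 0 0 -1; -28.6 1.8 0 0 -1; -23.8 16 0 0 -1; -12.6 25.8 0 0 -1")

```text
time_s: 11.08
eef_pos: [0.4503, -0.0617, 0.2253]
tool_rot: [3.139, 0.12, 0.005]
force: [23.3, -1.4, -5.9]
grip_width: 0.0307
grasp_force: 62.8
```

```bash
python3 snap.py
cat > upd.py <<'E'
from lug import *; import glob,json,sys
from model import *
obs=json.load(open("obs.json")); ev=json.load(open("st.json"))["ev"]
p=json.load(open("p.json")) if glob.glob("p.json") else [.025,.0402,.025]
tt,f,W,P=sim(ev,p,phi0=-1.4)
for g in sorted(glob.glob("s_*.npz"),key=lambda g:float(g[2:-4])):
    t=float(g[2:-4])
    if t>obs[-1][0]+.01:
        pr=wrap(np.interp(t,tt,P)); o=lug(np.load(g),pr,.5)[:2]; print(t,"pred",pr.round(2),o)
        if o[0][1]>18: obs.append((t,float(o[0][0])))
json.dump(obs,open("obs.json","w"))
p=fit(ev,obs,3,-1.4); json.dump(p,open("p.json","w")); tt,f,W,P=sim(ev,p,phi0=-1.4); print("w now",W[-1],"th",wrap(P[-1]),W[-250::25].round(2))
E
python3 upd.py
```

```text
t=11.075 lug [(np.float64(2.66), np.float64(42.6)), (np.float64(-2.82), np.float64(41.2)), (np.float64(-3.13), np.float64(39.2))] crank 2.999 r 0.0545 z 0.2252 F [-2.6 -1.5  7.5] g 64 0.0304
9.775 pred -1.94 [(np.float64(-2.43), np.float64(34.4)), (np.float64(-1.93), np.float64(30.4))]
11.075 pred 0.78 [(np.float64(0.77), np.float64(26.7)), (np.float64(1.21), np.float64(-0.0))]
J 0.027210389368287232 tf 0.040284593383571154 k 0.024969087113074193 res [-0.059 -0.066 -0.071 -0.11   0.343 -0.158] cost 93.57009990612143
w now 1.9289794680373866 th 0.7127336467236081 [1.93 2.05 2.1  2.1  2.1  2.1  2.1  2.1  2.1  2.1 ]
```

```bash
sed -i 's/pr,.5)/pr,.3)/' upd.py
python3 - <<'E'
import json
o=json.load(open("obs.json")); o[-2][1]=-1.93; json.dump(o,open("obs.json","w")); json.dump([.025,.0402,.025],open("p.json","w"))
E
python3 upd.py
python3 - <<'E'
import json
from gen import run,S
from model import *
p=json.load(open("p.json"))
a=.5265
new=[a+.12,a+.09]+[a]*53+["S"]
ev=S["ev"]+new
tt,f,W,P=sim(ev,p,phi0=-1.4); i=tt>11.1; print(W[i][::50].round(2),W[i][30:-11].min(),W[i].max(),wrap(np.interp(18,tt,P)))
run(new)
E
```

```text
J 0.024675289936532733 tf 0.03997644645824036 k 0.02482892439338379 res [-0.023  0.002  0.02  -0.005 -0.011  0.005] cost 1.2053149702338424
w now 1.9189071570231953 th 0.8757580844505455 [1.94 2.07 2.12 2.12 2.12 2.11 2.11 2.11 2.11 2.11]
[2.02 2.11 2.12 2.12 2.11 2.11 2.1  2.1  2.1  2.1  2.1  2.1  2.1  2.1
 2.1  2.1  2.1  2.1  2.1  2.1  2.1  2.1  2.1  2.1  2.1  2.1  2.1  2.1 ] 2.036077001313771 2.131861101269444 2.729601326917912
4.7 34.6 0 0 -1; 23.1 24.1 0 0 -1; 27.8 6.6 0 0 -1; 27.4 -8.2 0 0 -1; 19.6 -21 0 0 -1
6.4 -27.8 0 0 -1; -8.5 -27.4 0 0 -1; -21.1 -19.4 0 0 -1; -27.9 -6.1 0 0 -1; -27.3 8.7 0 0 -1
-19.2 21.3 0 0 -1; -5.9 28 0 0 -1; 9 27.1 0 0 -1; 21.4 19 0 0 -1; 28 5.7 0 0 -1
27.1 -9.2 0 0 -1; 18.9 -21.6 0 0 -1; 5.4 -28.1 0 0 -1; -9.5 -27 0 0 -1; -21.7 -18.6 0 0 -1
-28.1 -5.2 0 0 -1; -27 9.7 0 0 -1; -18.4 21.9 0 0 -1; -5 28.2 0 0 -1; 10 26.8 0 0 -1
22 18.3 0 0 -1; 28.2 4.7 0 0 -1; 26.8 -10.2 0 0 -1; 18.1 -22.2 0 0 -1; 4.4 -28.3 0 0 -1
-10.4 -26.6 0 0 -1; -22.3 -17.9 0 0 -1; -28.3 -4.2 0 0 -1; -26.6 10.6 0 0 -1; -17.7 22.5 0 0 -1
-3.9 28.4 0 0 -1; 10.8 26.5 0 0 -1; 22.7 17.4 0 0 -1; 28.3 3.7 0 0 -1; 26.4 -11 0 0 -1
17.3 -22.9 0 0 -1; 3.5 -28.4 0 0 -1; -11.3 -26.3 0 0 -1; -23 -17 0 0 -1; -28.4 -3.2 0 0 -1
-26.2 11.5 0 0 -1; -16.9 23.1 0 0 -1; -3 28.5 0 0 -1; 11.8 26.1 0 0 -1; 23.2 16.6 0 0 -1
28.5 2.7 0 0 -1; 26 -11.9 0 0 -1; 16.5 -23.4 0 0 -1; 2.5 -28.6 0 0 -1; -12.2 -25.9 0 0 -1
SNAP
theta 50.96899999999993 t 18.05
```

jog_arm(series="4.7 34.6 0 0 -1; 23.1 24.1 0 0 -1; 27.8 6.6 0 0 -1; 27.4 -8.2 0 0 -1; 19.6 -21 0 0 -1")

```text
time_s: 11.75
eef_pos: [0.5561, -0.0898, 0.2251]
tool_rot: [3.139, 0.117, 0.0]
force: [-18.4, 8.0, 16.3]
grip_width: 0.0306
grasp_force: 65.3
```

jog_arm(series="6.4 -27.8 0 0 -1; -8.5 -27.4 0 0 -1; -21.1 -19.4 0 0 -1; -27.9 -6.1 0 0 -1; -27.3 8.7 0 0 -1")

```text
time_s: 12.38
eef_pos: [0.4717, -0.0232, 0.2252]
tool_rot: [3.139, 0.121, 0.005]
force: [11.1, -12.8, 3.6]
grip_width: 0.0306
grasp_force: 63.9
```

jog_arm(series="-19.2 21.3 0 0 -1; -5.9 28 0 0 -1; 9 27.1 0 0 -1; 21.4 19 0 0 -1; 28 5.7 0 0 -1")

```text
time_s: 13.0
eef_pos: [0.5135, -0.122, 0.2251]
tool_rot: [-3.137, -0.116, -0.002]
force: [-4.2, 24.1, 16.0]
grip_width: 0.0302
grasp_force: 65.5
```

jog_arm(series="27.1 -9.2 0 0 -1; 18.9 -21.6 0 0 -1; 5.4 -28.1 0 0 -1; -9.5 -27 0 0 -1; -21.7 -18.6 0 0 -1")

```text
time_s: 13.62
eef_pos: [0.5257, -0.0155, 0.2251]
tool_rot: [3.139, 0.12, 0.006]
force: [-4.1, -13.8, 10.8]
grip_width: 0.0301
grasp_force: 64.8
```

jog_arm(series="-28.1 -5.2 0 0 -1; -27 9.7 0 0 -1; -18.4 21.9 0 0 -1; -5 28.2 0 0 -1; 10 26.8 0 0 -1")

```text
time_s: 14.25
eef_pos: [0.4634, -0.1034, 0.2252]
tool_rot: [-3.139, -0.117, -0.006]
force: [21.4, 19.8, 0.6]
grip_width: 0.0304
grasp_force: 63.7
```

jog_arm(series="22 18.3 0 0 -1; 28.2 4.7 0 0 -1; 26.8 -10.2 0 0 -1; 18.1 -22.2 0 0 -1; 4.4 -28.3 0 0 -1")

```text
time_s: 14.88
eef_pos: [0.5602, -0.0577, 0.2251]
tool_rot: [3.138, 0.117, 0.003]
force: [-15.5, -3.4, 13.8]
grip_width: 0.0306
grasp_force: 65.1
```

jog_arm(series="-10.4 -26.6 0 0 -1; -22.3 -17.9 0 0 -1; -28.3 -4.2 0 0 -1; -26.6 10.6 0 0 -1; -17.7 22.5 0 0 -1")

```text
time_s: 15.5
eef_pos: [0.4528, -0.0501, 0.2253]
tool_rot: [3.139, 0.12, 0.005]
force: [19.3, -6.0, -3.6]
grip_width: 0.0309
grasp_force: 63.3
```

jog_arm(series="-3.9 28.4 0 0 -1; 10.8 26.5 0 0 -1; 22.7 17.4 0 0 -1; 28.3 3.7 0 0 -1; 26.4 -11 0 0 -1")

```text
time_s: 16.12
eef_pos: [0.5426, -0.1083, 0.2251]
tool_rot: [-3.138, -0.116, 0.0]
force: [-15.4, 15.5, 18.5]
grip_width: 0.0303
grasp_force: 65.6
```

jog_arm(series="17.3 -22.9 0 0 -1; 3.5 -28.4 0 0 -1; -11.3 -26.3 0 0 -1; -23 -17 0 0 -1; -28.4 -3.2 0 0 -1")

```text
time_s: 16.75
eef_pos: [0.4929, -0.0132, 0.2252]
tool_rot: [3.139, 0.121, 0.005]
force: [5.4, -14.5, 6.7]
grip_width: 0.0301
grasp_force: 64.4
```

jog_arm(series="-26.2 11.5 0 0 -1; -16.9 23.1 0 0 -1; -3 28.5 0 0 -1; 11.8 26.1 0 0 -1; 23.2 16.6 0 0 -1")

```text
time_s: 17.38
eef_pos: [0.4907, -0.1206, 0.2251]
tool_rot: [-3.137, -0.116, -0.005]
force: [7.2, 27.3, 11.9]
grip_width: 0.0306
grasp_force: 64.9
```

jog_arm(series="28.5 2.7 0 0 -1; 26 -11.9 0 0 -1; 16.5 -23.4 0 0 -1; 2.5 -28.6 0 0 -1; -12.2 -25.9 0 0 -1")

```text
time_s: 18.0
eef_pos: [0.5453, -0.0285, 0.2251]
tool_rot: [3.138, 0.119, 0.006]
force: [-9.4, -10.6, 11.8]
grip_width: 0.0303
grasp_force: 64.9
```

```bash
python3 snap.py; python3 upd.py
```

```text
t=18.000 lug [(np.float64(1.86), np.float64(10.3)), (np.float64(0.68), np.float64(8.6)), (np.float64(1.55), np.float64(7.0))] crank 0.76 r 0.0563 z 0.2252 F [-0.7  3.   5.1] g 64 0.0304
18.0 pred 2.73 [(np.float64(2.44), np.float64(0.0)), (np.float64(3.03), np.float64(-0.0))]
J 0.024675289936532733 tf 0.03997644645824036 k 0.02482892439338379 res [-0.023  0.002  0.02  -0.005 -0.011  0.005] cost 1.2053149702338424
w now 1.907628504518122 th 2.829431222106521 [2.1 2.1 2.1 2.1 2.1 2.1 2.1 2.1 2.1 2.1]
```

Run:
```python
from gen import run
a=.5265
run([a+.12,a+.09]+[a]*8+["S"])
```

```text
-29.9 -18 0 0 -1; -33.3 2.9 0 0 -1; -22.6 17.5 0 0 -1; -10.8 26.5 0 0 -1; 4.1 28.4 0 0 -1
17.7 22.4 0 0 -1; 26.6 10.6 0 0 -1; 28.3 -4.3 0 0 -1; 22.3 -17.9 0 0 -1; 10.3 -26.7 0 0 -1
SNAP
theta 56.443999999999924 t 19.35
```

jog_arm(series="-29.9 -18 0 0 -1; -33.3 2.9 0 0 -1; -22.6 17.5 0 0 -1; -10.8 26.5 0 0 -1; 4.1 28.4 0 0 -1")

```text
time_s: 18.68
eef_pos: [0.4568, -0.0937, 0.2252]
tool_rot: [-3.139, -0.118, -0.006]
force: [24.3, 14.4, -2.4]
grip_width: 0.0308
grasp_force: 63.9
```

jog_arm(series="17.7 22.4 0 0 -1; 26.6 10.6 0 0 -1; 28.3 -4.3 0 0 -1; 22.3 -17.9 0 0 -1; 10.3 -26.7 0 0 -1")

```text
time_s: 19.3
eef_pos: [0.5609, -0.0694, 0.2251]
tool_rot: [3.138, 0.117, 0.002]
force: [-17.5, 0.3, 15.5]
grip_width: 0.0302
grasp_force: 65.9
```

```bash
python3 snap.py; python3 upd.py
python3 - <<'E'
import glob,cv2,numpy as np
f=[cv2.resize(np.load(g)["color"][140:245,215:335,::-1],(400,300),interpolation=cv2.INTER_CUBIC) for g in ("s_18.000.npz",sorted(glob.glob("s_19*.npz"))[0])]
cv2.imwrite("pics/q2.png",np.clip(np.hstack(f).astype(float)*1.6,0,255).astype(np.uint8))
E
```

```text
t=19.300 lug [(np.float64(-0.28), np.float64(46.0)), (np.float64(2.34), np.float64(8.4)), (np.float64(0.12), np.float64(5.8))] crank -0.036 r 0.0556 z 0.2252 F [0.8 4.1 6.6] g 65 0.0305
18.0 pred 2.73 [(np.float64(2.44), np.float64(0.0)), (np.float64(3.03), np.float64(-0.0))]
19.3 pred -0.84 [(np.float64(-0.54), np.float64(8.2)), (np.float64(-1.02), np.float64(0.3))]
J 0.024675289936532733 tf 0.03997644645824036 k 0.02482892439338379 res [-0.023  0.002  0.02  -0.005 -0.011  0.005] cost 1.2053149702338424
w now 1.9155295485873893 th -0.7363307673045298 [1.95 2.07 2.12 2.12 2.12 2.11 2.11 2.11 2.11 2.1 ]
```

View pics/q2.png

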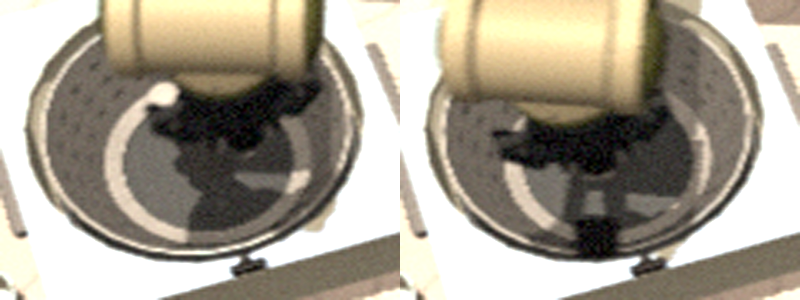

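Right frame: the lug is at crop (597,237), i.e. −0.28 rad, so it ran 0.56 rad ahead of prediction. That makes the mean speed about 2.17 rad/s (20.7 turns a minute), which is inside the band.

Run:
```python
import json
from model import *
o=json.load(open("obs.json")); o.append([19.3,-.28]); json.dump(o,open("obs.json","w"))
ev=json.load(open("st.json"))["ev"]
for fr in (2,3):
    p=fit(ev,o,fr,-1.4)
    tt,f,W,P=sim(ev,p,phi0=-1.4); print(W[::50].round(2))
json.dump(p,open("p.json","w"))
```

```text
J 0.0283339017132233 tf 0.03846716885063699 k 0.025 res [-0.046 -0.035 -0.013 -0.021 -0.008  0.062 -0.011] cost 4.8567534207536065
[0.   0.01 0.25 0.57 0.81 0.99 1.15 1.25 1.21 1.4  1.45 1.45 1.51 1.53
 1.65 1.91 2.07 2.09 2.11 2.06 2.15 2.15 2.16 2.16 2.05 2.18 2.17 2.17
 2.17 2.16 2.16 2.16 2.16 2.16 2.16 2.16 2.16 2.16 2.16 2.16 2.16 2.16
 2.16 2.16 2.16 2.16 2.16 2.16 2.16 2.16 2.16 2.16 2.11 2.18 2.17 2.17
 2.16]
J 0.028062504034773044 tf 0.03760174769360603 k 0.024581128839186537 res [-0.046 -0.035 -0.013 -0.02  -0.008  0.061 -0.011] cost 4.798602347160721
[0.   0.01 0.25 0.57 0.81 0.99 1.15 1.25 1.21 1.4  1.45 1.46 1.51 1.53
 1.65 1.91 2.07 2.09 2.11 2.06 2.15 2.15 2.16 2.16 2.05 2.18 2.17 2.17
 2.17 2.16 2.16 2.16 2.16 2.16 2.16 2.16 2.16 2.16 2.16 2.16 2.16 2.16
 2.16 2.16 2.16 2.16 2.16 2.16 2.16 2.16 2.16 2.16 2.11 2.18 2.17 2.17
 2.16]
```

Run:
```python
import json
from model import *
p=json.load(open("p.json")); ev=json.load(open("st.json"))["ev"]; a=.515
for n in range(10,22):
    new=[a+.1,a+.06]+[a]*n+[.35,.2,.1]+[0]*8; tt,f,W,P=sim(ev+new,p,phi0=-1.4)
    tf=[wrap(sim(ev+new,q,phi0=-1.4)[3][-1]).round(2) for q in (p,[.0247,.04,.0248])]; print(n,tf,W[-1].round(2),len(new))
```

```text
10 [np.float64(-2.2), np.float64(-3.06)] 0.0 23
11 [np.float64(-1.94), np.float64(-2.8)] 0.0 24
12 [np.float64(-1.68), np.float64(-2.55)] 0.0 25
13 [np.float64(-1.42), np.float64(-2.3)] 0.0 26
14 [np.float64(-1.16), np.float64(-2.05)] 0.0 27
15 [np.float64(-0.9), np.float64(-1.79)] 0.0 28
16 [np.float64(-0.64), np.float64(-1.54)] 0.0 29
17 [np.float64(-0.38), np.float64(-1.29)] 0.0 30
18 [np.float64(-0.12), np.float64(-1.04)] 0.0 31
19 [np.float64(0.14), np.float64(-0.78)] 0.0 32
20 [np.float64(0.4), np.float64(-0.53)] 0.0 33
21 [np.float64(0.66), np.float64(-0.28)] 0.0 34
```

Run:
```python
from gen import run
a=.515
run([a+.1,a+.06]+[a]*16+[.35,.2,.1]+[0]*9+["S"])
```

```text
-6.7 -32.6 0 0 -1; -22.3 -21.8 0 0 -1; -27.3 -6.3 0 0 -1; -26.9 7.9 0 0 -1; -19.4 20.1 0 0 -1
-7.1 27.1 0 0 -1; 7.3 27.1 0 0 -1; 19.6 20 0 0 -1; 26.9 7.7 0 0 -1; 27.3 -6.5 0 0 -1
20.4 -19.1 0 0 -1; 8.5 -26.7 0 0 -1; -5.9 -27.4 0 0 -1; -18.5 -21 0 0 -1; -26.5 -9.1 0 0 -1
-27.6 5.1 0 0 -1; -21.4 18 0 0 -1; -9.8 26.3 0 0 -1; 1.4 19.1 0 0 -1; 3.8 10.3 0 0 -1
2.7 4.8 0 0 -1; -0 0 0 0 -1; -0 0 0 0 -1; -0 0 0 0 -1; -0 0 0 0 -1
-0 0 0 0 -1; -0 0 0 0 -1; -0 0 0 0 -1; -0 0 0 0 -1; -0 0 0 0 -1
SNAP
theta 66.52399999999993 t 23.15
```

jog_arm(series="-6.7 -32.6 0 0 -1; -22.3 -21.8 0 0 -1; -27.3 -6.3 0 0 -1; -26.9 7.9 0 0 -1; -19.4 20.1 0 0 -1")

```text
time_s: 19.98
eef_pos: [0.455, -0.0443, 0.2253]
tool_rot: [3.139, 0.12, 0.005]
force: [16.7, -7.8, -2.4]
grip_width: 0.0304
grasp_force: 64.1
```

jog_arm(series="-7.1 27.1 0 0 -1; 7.3 27.1 0 0 -1; 19.6 20 0 0 -1; 26.9 7.7 0 0 -1; 27.3 -6.5 0 0 -1")

```text
time_s: 20.6
eef_pos: [0.5354, -0.1138, 0.2251]
tool_rot: [-3.137, -0.116, -0.0]
force: [-12.6, 17.5, 18.3]
grip_width: 0.031
grasp_force: 66.2
```

jog_arm(series="20.4 -19.1 0 0 -1; 8.5 -26.7 0 0 -1; -5.9 -27.4 0 0 -1; -18.5 -21 0 0 -1; -26.5 -9.1 0 0 -1")

```text
time_s: 21.22
eef_pos: [0.5054, -0.0117, 0.2252]
tool_rot: [3.139, 0.12, 0.006]
force: [1.1, -12.5, 7.9]
grip_width: 0.0306
grasp_force: 65.3
```

jog_arm(series="-27.6 5.1 0 0 -1; -21.4 18 0 0 -1; -9.8 26.3 0 0 -1; 1.4 19.1 0 0 -1; 3.8 10.3 0 0 -1")

```text
time_s: 21.85
eef_pos: [0.4588, -0.0964, 0.2252]
tool_rot: [3.139, 0.116, 0.007]
force: [8.5, 4.7, 4.9]
grip_width: 0.0305
grasp_force: 64.9
```

jog_arm(series="2.7 4.8 0 0 -1; 0 0 0 0 -1; 0 0 0 0 -1; 0 0 0 0 -1; 0 0 0 0 -1")

```text
time_s: 22.48
eef_pos: [0.4616, -0.1002, 0.2252]
tool_rot: [3.139, 0.118, 0.005]
force: [3.3, 1.7, 8.0]
grip_width: 0.0304
grasp_force: 65.1
```

jog_arm(series="0 0 0 0 -1; 0 0 0 0 -1; 0 0 0 0 -1; 0 0 0 0 -1; 0 0 0 0 -1")

```text
time_s: 23.1
eef_pos: [0.4615, -0.1001, 0.2252]
tool_rot: [3.139, 0.118, 0.005]
force: [2.7, 2.4, 7.7]
grip_width: 0.0305
grasp_force: 65.1
```

```bash
python3 snap.py;python3 snap.py
python3 - <<'E'
import glob,cv2,numpy as np
f=[cv2.resize(np.load(g)["color"][140:245,215:335,::-1],(400,300),interpolation=cv2.INTER_CUBIC) for g in sorted(glob.glob("s_23*.npz"))]
cv2.imwrite("pics/q3.png",np.clip(np.hstack(f).astype(float)*1.6,0,255).astype(np.uint8))
import json; S=json.load(open("st.json"));S["ev"].append("S");json.dump(S,open("st.json","w"))
E
```

```text
t=23.100 lug [(np.float64(-2.5), np.float64(43.1)), (np.float64(-2.9), np.float64(38.7)), (np.float64(2.96), np.float64(29.4))] crank -2.584 r 0.0538 z 0.2252 F [2.2 2.3 7.5] g 65 0.0306
t=23.150 lug [(np.float64(-2.5), np.float64(42.8)), (np.float64(-2.9), np.float64(38.7)), (np.float64(2.96), np.float64(29.5))] crank -2.584 r 0.0538 z 0.2252 F [2.4 2.6 7.3] g 65 0.0307
```

View pics/q3.png

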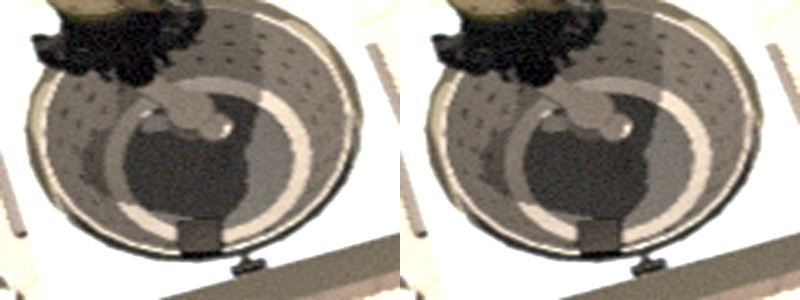

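The basket stands still with the lug at crop (200,237), a little short of the pointer at (249,265). A small creep of about 0.25 rad remains.

Run:
```python
import json
from lug import *
from model import *
for t in ("23.100","23.150"): print(lug(np.load(f"s_{t}.npz"),-.3,.3)[0])
m=float(lug(np.load("s_23.100.npz"),-.3,.3)[0][0])
o=json.load(open("obs.json")); o.append([23.1,m]); json.dump(o,open("obs.json","w"))
ev=json.load(open("st.json"))["ev"]
p=fit(ev,o,3,-1.4); json.dump(p,open("p.json","w"))
ps=[p,[.025,.04,.025],[.03,.036,.025]]
for c in (.25,.3,.35):
  for n in (2,3,4,5):
    new=[.15]+[c]*n+[.12]+[0]*6
    r=[(lambda P:P[-1]-P[-int((len(new))*25)-1])(sim(ev+new,q,phi0=-1.4)[3]).round(3) for q in ps]; print(c,n,r)
```

```text
(np.float64(-0.25), np.float64(23.2))
(np.float64(-0.26), np.float64(23.3))
J 0.026920197794337682 tf 0.029324449207458112 k 0.02079550339036325 res [-0.056 -0.057 -0.038 -0.037 -0.037  0.036  0.106 -0.072] cost 21.395910117627906
0.25 2 [np.float64(0.023), np.float64(0.016), np.float64(0.023)]
0.25 3 [np.float64(0.045), np.float64(0.033), np.float64(0.045)]
0.25 4 [np.float64(0.072), np.float64(0.053), np.float64(0.072)]
0.25 5 [np.float64(0.104), np.float64(0.077), np.float64(0.104)]
0.3 2 [np.float64(0.044), np.float64(0.038), np.float64(0.045)]
0.3 3 [np.float64(0.085), np.float64(0.075), np.float64(0.086)]
0.3 4 [np.float64(0.134), np.float64(0.12), np.float64(0.137)]
0.3 5 [np.float64(0.191), np.float64(0.171), np.float64(0.194)]
0.35 2 [np.float64(0.068), np.float64(0.064), np.float64(0.069)]
0.35 3 [np.float64(0.129), np.float64(0.124), np.float64(0.133)]
0.35 4 [np.float64(0.203), np.float64(0.195), np.float64(0.209)]
0.35 5 [np.float64(0.287), np.float64(0.275), np.float64(0.295)]
```

Run:
```python
from gen import run
run([.15]+[.35]*4+[.12]+[0]*4+["S"])
from lug import *
s=np.load("s_23.100.npz")
for z in (.168,.176):
    X=at_z(s,215+249*.3,140+264*.35,z)[:2]-AX; print(np.arctan2(X[1],X[0])-YAW,np.hypot(*X))
```

```text
4.8 6.7 0 0 -1; 14.7 12.2 0 0 -1; 18 6.5 0 0 -1; 19.2 -0.1 0 0 -1; 17.9 -6.6 0 0 -1
5.5 -3.7 0 0 -1; 0 0 0 0 -1; 0 0 0 0 -1; 0 0 0 0 -1; 0 0 0 0 -1
SNAP
theta 68.19399999999992 t 24.5
0.010228076575744621 0.152816850485868
0.009854626523178617 0.15490555598256187
```

jog_arm(series="4.8 6.7 0 0 -1; 14.7 12.2 0 0 -1; 18 6.5 0 0 -1; 19.2 -0.1 0 0 -1; 17.9 -6.6 0 0 -1")

```text
time_s: 23.82
eef_pos: [0.5369, -0.1125, 0.2251]
tool_rot: [-3.138, -0.118, -0.0]
force: [-8.6, 10.4, 13.8]
grip_width: 0.0305
grasp_force: 65.8
```

jog_arm(series="5.5 -3.7 0 0 -1; 0 0 0 0 -1; 0 0 0 0 -1; 0 0 0 0 -1; 0 0 0 0 -1")

```text
time_s: 24.45
eef_pos: [0.5417, -0.1086, 0.2252]
tool_rot: [-3.139, -0.118, -0.001]
force: [-3.5, 2.6, 10.0]
grip_width: 0.0304
grasp_force: 65.4
```

```bash
python3 snap.py
python3 - <<'E'
import glob,cv2,numpy as np
from lug import *
g=sorted(glob.glob("s_24*.npz"))[0]; s=np.load(g); print(lug(s,-.05,.3)[0])
cv2.imwrite("pics/q4.png",np.clip(cv2.resize(s["color"][190:245,245:325,::-1],(800,550),interpolation=cv2.INTER_CUBIC).astype(float)*1.6,0,255).astype(np.uint8))
E
```

```text
t=24.450 lug [(np.float64(-0.03), np.float64(36.3)), (np.float64(-1.76), np.float64(24.9)), (np.float64(-0.95), np.float64(16.5))] crank -0.908 r 0.0545 z 0.2252 F [-2.4  3.7 10.4] g 65 0.0303
(np.float64(-0.03), np.float64(36.3))
```

View pics/q4.png

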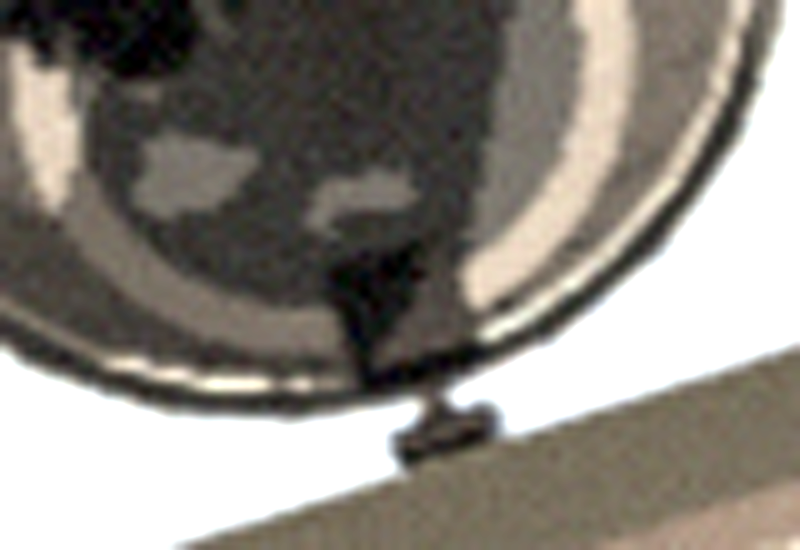

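The lug fills corners (333,272), (425,245), (480,350) and (365,385) in the crop. The pointer stem is at (436,398) and its bar at (447,435), so it is nearly aligned. I'll work out the remaining angle.

Run:
```python
from lug import *; import json
from model import *
s=np.load("s_24.450.npz")
def A(u,v,z):
    X=at_z(s,245+(u+.5)*.1-.5,190+(v+.5)*.1-.5,z)[:2]-AX; return round(np.arctan2(X[1],X[0])-YAW,4),np.hypot(*X).round(4)
L=[(333,272),(425,245),(480,350),(365,385)]
print([A(*q,.162) for q in L],A(*np.mean(L,0),.162)); print(A(436,398,.165),A(447,435,.172),A(447,435,.16))
# left/right edges of the lug midpoints
ev=json.load(open("st.json"))["ev"]
for q in ([.0269,.0293,.0208],[.025,.04,.025],[.03,.036,.025]):
  for new in ([.1,.28,.28,.1],[.1,.3,.3,.1],[.1,.3,.1],[.1,.35,.1]):
    n=new+[0]*6; P=sim(ev+n,q,phi0=-1.4)[3]; print(new,(P[-1]-P[-len(n)*25-1]).round(3))
```

```text
[(np.float64(-0.1604), np.float64(0.1007)), (np.float64(0.0978), np.float64(0.1005)), (np.float64(0.1144), np.float64(0.1338)), (np.float64(-0.1273), np.float64(0.1335))] (np.float64(-0.0172), np.float64(0.1163))
(np.float64(0.0007), np.float64(0.1427)) (np.float64(-0.0007), np.float64(0.1552)) (np.float64(-0.0005), np.float64(0.1521))
[0.1, 0.28, 0.28, 0.1] 0.033
[0.1, 0.3, 0.3, 0.1] 0.041
[0.1, 0.3, 0.1] 0.012
[0.1, 0.35, 0.1] 0.02
[0.1, 0.28, 0.28, 0.1] 0.027
[0.1, 0.3, 0.3, 0.1] 0.036
[0.1, 0.3, 0.1] 0.01
[0.1, 0.35, 0.1] 0.018
[0.1, 0.28, 0.28, 0.1] 0.033
[0.1, 0.3, 0.3, 0.1] 0.042
[0.1, 0.3, 0.1] 0.012
[0.1, 0.35, 0.1] 0.02
```

Run:
```python
from gen import run
run([.1,.34,.1,0,0])
```

```text
4.2 -3.5 0 0 -1; 11.3 -14.8 0 0 -1; 2.3 -5 0 0 -1; -0 -0 0 0 -1; -0 -0 0 0 -1
theta 68.73399999999991 t 25.125
```

jog_arm(series="4.2 -3.5 0 0 -1; 11.3 -14.8 0 0 -1; 2.3 -5 0 0 -1; 0 0 0 0 -1; 0 0 0 0 -1")

```text
time_s: 25.12
eef_pos: [0.5578, -0.0844, 0.2252]
tool_rot: [3.139, 0.118, 0.002]
force: [-2.9, 1.1, 8.7]
grip_width: 0.0303
grasp_force: 65.3
```

jog_arm(series="0 0 0 0 -1; 0 0 0 0 -1; 0 0 0 0 -1; 0 0 0 0 -1; 0 0 0 0 -1")

```text
time_s: 25.75
eef_pos: [0.5578, -0.0845, 0.2252]
tool_rot: [3.139, 0.118, 0.002]
force: [-2.4, 0.8, 7.7]
grip_width: 0.0304
grasp_force: 65.3
```

```bash
python3 snap.py
python3 - <<'E'
import glob,cv2,numpy as np
from lug import *
g=sorted(glob.glob("s_25*.npz"))[-1]; s=np.load(g); print(lug(s,-.03,.3)[0])
cv2.imwrite("pics/q5.png",np.clip(cv2.resize(s["color"][190:245,245:325,::-1],(800,550),interpolation=cv2.INTER_CUBIC).astype(float)*1.6,0,255).astype(np.uint8))
E
```

```text
t=25.750 lug [(np.float64(0.02), np.float64(47.4)), (np.float64(-0.68), np.float64(11.6)), (np.float64(2.51), np.float64(10.1))] crank -0.374 r 0.0552 z 0.2252 F [-1.2  0.9  8.2] g 65 0.0304
(np.float64(0.02), np.float64(47.4))
```

jog_arm(series="0 0 0 0 -0.3; 0 0 0 0 0.2; 0 0 0 0 0.6; 0 0 0 0 1; 0 0 0 0 1")

```text
time_s: 26.42
eef_pos: [0.5576, -0.0847, 0.2238]
tool_rot: [-3.139, -0.117, 0.0]
force: [-0.1, -0.4, -0.5]
grip_width: 0.0852
grasp_force: 0.0
```

jog_arm(series="0 0 -15 0 1; 0 0 -25 0 1; 0 0 -25 0 1; 0 0 -25 0 1; 0 0 -25 0 1")

```text
time_s: 27.05
eef_pos: [0.5575, -0.0847, 0.341]
tool_rot: [3.139, 0.117, 0.002]
force: [0.2, -1.0, -0.7]
grip_width: 0.0854
grasp_force: 0.0
```

jog_arm(series="-30 0 0 0 1; -40 0 0 0 1; -40 0 0 0 1; -10 0 0 0 1; 0 0 0 0 1")

```text
time_s: 27.68
eef_pos: [0.4381, -0.0939, 0.3399]
tool_rot: [3.139, 0.117, 0.002]
force: [1.2, 0.4, 0.1]
grip_width: 0.0858
grasp_force: 0.0
```

```bash
python3 snap.py
python3 - <<'E'
from lug import *
w=viewer.snapshot("wrist"); st=readout.read_state(); print(st["time_s"],st["eef_pos"],st["force"].round(1),st["grip_width"])
for n,p in (("axis",[.505,-.0683,.195]),("mark",[.505+.12*np.cos(.076),-.0683+.12*np.sin(.076),.162]),("pt",[.505+.152*np.cos(.076),-.0683+.152*np.sin(.076),.172])): print(n,proj(w,np.array(p)))
np.savez("w9.npz",**w)
import glob
g=sorted(glob.glob("s_2[78]*.npz"))[-1]; s=np.load(g); print(lug(s,0,.3)[0])
f=lambda i:np.clip(cv2.resize(i,(800,300),interpolation=cv2.INTER_CUBIC).astype(float)*1.4,0,255)
cv2.imwrite("pics/q6.png",np.vstack([f(s["color"][208:242,245:336,::-1]),f(w["color"][0:90,200:440,::-1])]).astype(np.uint8))
E
```

```text
t=27.675 lug [(np.float64(0.02), np.float64(22.5)), (np.float64(-2.92), np.float64(3.7)), (np.float64(3.06), np.float64(1.6))] crank -2.85 r 0.0713 z 0.3395 F [-0.6  0.3 -0.5] g 0 0.0853
27.775 [ 0.43863415 -0.09379631  0.33924018] [ 0.4 -0.2 -0.7] 0.08546836876046943
axis [295.75741306 116.54141688]
mark [295.6385424  -24.78704857]
pt [293.90426199 -76.04738821]
(np.float64(0.02), np.float64(22.5))
```

View pics/q6.png

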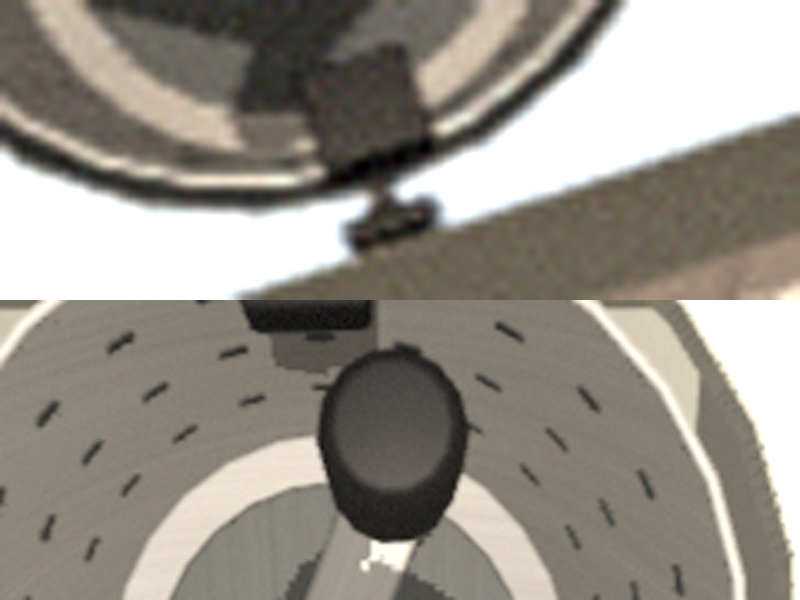

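Run:
```python
from lug import *; import glob
s=np.load(sorted(glob.glob("s_27*.npz"))[-1])
def A(u,v,z):
    X=at_z(s,245+(u+.5)*91/800-.5,208+(v+.5)*34/300-.5,z)[:2]-AX; return round(np.arctan2(X[1],X[0])-YAW,4),np.hypot(*X).round(4)
L=[(303,72),(408,42),(436,135),(328,170)]
print([A(*q,.162) for q in L],A(*np.mean(L,0),.162),A(391,225,.168),A(380,190,.165))
t=viewer.snapshot("top")
# top-camera view: lug and pointer dark blobs
for nm,r,z in (("lug",.12,.162),("pt",.152,.17)):
    u,v=proj(t,np.array([.503+r*np.cos(.075),-.0694+r*np.sin(.075),z])).round().astype(int); h=14
    g=t["color"][v-h:v+h,u-h:u+h].max(2); k,lab,stt,c=cv2.connectedComponentsWithStats((g<60).astype(np.uint8)); 
    for i in range(1,k):
        if stt[i,4]>25:
            X=at_z(t,u-h+c[i][0],v-h+c[i][1],z)[:2]-[.503,-.0694]; print(nm,stt[i],np.arctan2(X[1],X[0])-.075,np.hypot(*X))
cv2.imwrite("pics/t9.png",t["color"][:,:,::-1])
for q in ("lug",):
    for r in nets.cut_out(q,"top")[:3]: print(r["score"],r["bbox"])
```

```text
[(np.float64(-0.1246), np.float64(0.0984)), (np.float64(0.2131), np.float64(0.101)), (np.float64(0.1587), np.float64(0.1314)), (np.float64(-0.1065), np.float64(0.1306))] (np.float64(0.0349), np.float64(0.1141)) (np.float64(-0.0042), np.float64(0.154)) (np.float64(-0.0044), np.float64(0.1417))
lug [  0   4  28  24 615] 0.003205218747737021 0.11475436941475886
pt [ 7 10 14  8 74] 0.007010224539630808 0.15512820512131822
pt [  0  20  28   8 177] 0.016240105813944472 0.13177745553948436
0.66 [371.9, 220.6, 124.1, 125.1]
```

Run:
```python
import cv2,numpy as np
t=cv2.imread("pics/t9.png"); g=t.max(2)
print(g[150:186,358:386:1])
```

```text
[[176 178 180 ... 174 174 174]
 [176 177 177 ... 174 175 175]
 [178 175 175 ... 176 178 178]
 ...
 [ 82  82  90 ...  57  58  58]
 [122 127 128 ...  56  58  58]
 [122 122 122 ...  63  46  45]]
```

Run:
```python
import cv2,numpy as np
g=cv2.imread("pics/t9.png").max(2)
for v in range(140,184): print(v," ".join(f"{x:3d}" for x in g[v,354:390]))
```

```text
140 152 151 151 151 151 152 150 150 150 152 152 151 151 151 151 150 150 151 151 151 151 151 151 151 152 152 151 152 151 151 151 151 152 152 151 151
141 150 151 150 151 151 151 152 151 151 152 151 151 152 151 152 151 151 151 152 151 151 151 152 152 150 151 151 151 150 150 151 152 151 151 152 151
142 150 151 151 152 152 151 151 151 152 152 152 151 151 152 152 151 152 151 152 152 153 152 151 151 151 151 152 152 151 152 151 150 151 151 150 151
143 152 151 151 150 151 153 151 152 153 153 154 155 155 155 156 156 155 156 157 155 155 155 154 151 151 152 152 151 151 151 152 151 151 151 152 151
144 150 150 151 153 151 152 153 156 147 134 130 131 132 133 129 127 127 127 125 123 124 127 147 153 151 151 152 151 150 152 151 150 151 152 151 151
145 152 152 150 152 150 152 154 141 105  61  48  49  50  52  35  23  24  23  15   8   7  36 125 155 153 151 151 154 156 155 160 161 161 161 161 167
146 153 150 151 152 151 151 157 101  26  15  17  20  18  20  22  23  24  25  27  28  26  18 142 179 177 174 173 173 173 173 172 173 173 174 174 173
147 165 170 171 169 169 178 187 112  19  31  29  32  29  27  26 
[... 4711 characters left out ...]
  59  58  60  60  59  59  58  58  59  57  59  58  59  59  59  58  58  57  57  56  57  57  58  58  56  54  53
180  45  53  58  58  58  59  59  58  58  58  60  58  60  58  59  60  60  59  58  59  58  59  59  59  57  58  59  58  59  57  59  51  47  47  54  55
181  60  59  60  58  58  58  59  58  58  55  54  54  53  53  55  58  56  57  57  58  58  58  59  59  58  58  58  57  57  58  58  48  40  38  44  54
182  58  58  56  57  54  52  56  63  77  82  83  83  84  84  84  86  84  83  84  74  63  56  55  58  59  58  59  58  59  58  58  58  58  53  46  51
183  54  55  65  78  82  82  90  98 115 124 126 126 128 129 129 125 125 124 123 114 100  91  69  63  64  57  56  56  57  57  58  58  58  58  59  57
```

Run:
```python
from lug import *
t=np.load("top3.npz")
for ax in ([.503,-.0694],[.5024,-.0692],[.5030,-.0702]):
  def A(u,v,z):
    X=at_z(t,u,v,z)[:2]-ax; return round(np.arctan2(X[1],X[0])-.075,4),np.hypot(*X).round(4)
  print("lug",A(368.5,166.5,.162),A(367.9,166.5,.162),"stem",A(368.35,150.5,.165),"bar",A(368.4,147,.172))
l,r=[at_z(t,u,166.5,.162) for u in (360.5,376.5)]; print(np.linalg.norm(l-r))
```

```text
lug (np.float64(0.0209), np.float64(0.1161)) (np.float64(0.0318), np.float64(0.1162)) stem (np.float64(0.005), np.float64(0.1497)) bar (np.float64(0.0062), np.float64(0.1559))
lug (np.float64(0.0187), np.float64(0.1166)) (np.float64(0.0295), np.float64(0.1167)) stem (np.float64(0.0034), np.float64(0.1503)) bar (np.float64(0.0047), np.float64(0.1565))
lug (np.float64(0.0277), np.float64(0.1161)) (np.float64(0.0386), np.float64(0.1163)) stem (np.float64(0.0103), np.float64(0.1498)) bar (np.float64(0.0114), np.float64(0.156))
0.033919553545320766
```

```bash
python3 -c "
from rig import finish_job; print(finish_job())"
```

```text
the job is handed in; nothing more can be done
None
```

The job is handed in: by my model of the lug sightings, the basket ran at about 20.6 turns a minute for over eight seconds, peaking near 21. It stopped with the lug about 1° (2–3 mm) past the pointer, then I let go of the crank with everything at rest; the bottle, jar, cup and box were not touched.

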